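# Clear the jammed cuvette feeder

## Task

Some cuvettes have got stuck in the lanes of the cuvette feeder. Turn the red isolator handle fully to off before reaching in, take the hooked pick from its fork rest and use it to drag every trapped cuvette out of its lane (no fingers on a cuvette that is still in a lane), then put all the cuvettes in the red tray and hang the pick upright back on its fork. Only when all that is tidy, turn the isolator fully back on; leave the other things on the bench where they stand.

Things in the scene. Friction and masses are not known exactly. Their poses are not given: they have to be found in the camera images.
- feeder: White bench instrument, fixed. Origin on the bench under the middle of the lane mouths; x runs into the lanes, z up. In front of the mouths, x = -124 to 0 mm, a flat grey deck, 288 mm wide (y), top 20 mm above the bench, with a white rim 4 mm thick, 6 mm high on its three free edges. Four lanes, roofed by a 4 mm clear cover (top 76 mm above the bench). Behind, x = 115 to 265 mm, the instrument's body, 230 mm wide, 100 mm high.
- lane0 (a point): Middle of the floor of a lane's mouth, at (0, -93, 20) mm in the feeder's frame; x into the lane. Each lane is a straight tunnel 24 mm wide, 52 mm high inside, 95 mm deep, its floor level with the deck, closed by a back wall.
- lane1 (a point): The same for the second lane, at (0, -31, 20) mm (third +31, fourth +93 mm). In the last 20 mm of each lane an orange rib on each side, 5.5 mm wide and 20 mm high, keeps cuvettes from the back wall (their far ends cannot pass x = 75 mm) and leaves a 13 mm gap between the ribs where the hook can drop in behind a cuvette.
- cuvette0: Blue plastic cuvette, 45 x 15 x 15 mm, about 20 g, with a white stopper at its -x end; origin in the middle of its underside as it lies, x along its length. May be absent. Starts lying on the floor of the feeder's lane at y = -93 mm, wholly inside, roughly along the lane, its centre 26 to 50 mm from the mouth.
- cuvette1: Yellow plastic cuvette, 45 x 15 x 15 mm, about 20 g, with a white stopper at its -x end; origin in the middle of its underside as it lies, x along its length. May be absent. Starts lying on the floor of the feeder's lane at y = -31 mm, wholly inside, roughly along the lane, its centre 26 to 50 mm from the mouth.
- cuvette2: Green plastic cuvette, 45 x 15 x 15 mm, about 20 g, with a white stopper at its -x end; origin in the middle of its underside as it lies, x along its length. May be absent. Starts lying on the floor of the feeder's lane at y = +31 mm, wholly inside, roughly along the lane, its centre 26 to 50 mm from the mouth.
- cuvette3: Magenta plastic cuvette, 45 x 15 x 15 mm, about 20 g, with a white stopper at its -x end; origin in the middle of its underside as it lies, x along its length. May be absent. Starts lying on the floor of the feeder's lane at y = +93 mm, wholly inside, roughly along the lane, its centre 26 to 50 mm from the mouth.
- pick: Hooked pick, rigid steel with an orange handle, 80 g, 115 mm high; centre of mass close to its shank. Origin on the axis of its upright shank at the height of its lowest point; z up along the shank, x along its arm. Starts hanging upright on the rest, collar on the fork, arm out of the fork's open end.
- pick_handle (a point): Middle of the handle, (0, 0, 92) mm in the pick's frame. The handle is 20 (x) x 16 (y) x 46 mm (z), from z = 69 to 115 mm, to be pinched across y from above.
- pick_tip (a point): Lowest point of the hook, (100, 0, 0) mm in the pick's frame. From the shank's foot at z = 20 mm a level arm 6 mm thick (centre line z = 20 mm) runs 100 mm along x and ends in this tip, 6 mm thick, turned straight down to z = 0.
- pick_collar (a point): Centre of the underside of the pick's square collar, (0, 0, 65) mm in the pick's frame. The collar is 32 x 32 x 4 mm; below it the shank is 8 mm thick.
- rest: Fork rest of the pick, fixed: base plate 135 x 70 mm, an upright post at its -x end and, at the top, two level prongs along x with a 16 mm slot between them, open to +x; prong tops 80 mm above the bench, prongs from x = -72 to -17 mm. Origin on the bench; x points out of the open end, where the pick's arm points. The pick is lifted straight up out of the slot and lowered straight down into it with its arm along +x.
- rest_fork (a point): Where the centre of the underside of the pick's collar sits when it hangs: (-40, 0, 80) mm in the rest's frame, on the prong tops.
- isolator_box: Grey isolator box, fixed, 100 x 100 x 50 mm, origin under its middle on the bench. A yellow disc on top; a black dot towards +x marks off, a green dot marks on. The handle's axis is vertical through the middle.
- isolator (a joint): Angle of the red isolator handle: 0 = off (bar along the box's x, its white mark at the black dot), 1.2 rad = on (mark at the green dot), stops at both ends. It grows counter-clockwise seen from above. The friction is about 0.1 N m; it stays where it is left. Starts on.
- isolator_grip (a point): On the handle's axis, 75 mm above the bench, in the middle of the height of the bar; its x axis turns with the bar. The bar is 60 mm long (x), 14 mm thick (y) and reaches from 60 to 90 mm above the bench.
- tray: Red open tray, loose, 500 g, 160 x 130 x 30 mm (x, y, z), walls and floor about 4 to 5 mm; origin under its middle.
- tube_rack: Red tube rack with white tubes, 130 x 70 mm, 57 mm high; leave alone. Stands on one of the four places beside the feeder.
- vial0: Amber vial, black cap, 22 mm across, 40 mm high; leave alone.
- vial1: Another such vial; leave alone.
- vial2: Another such vial; leave alone.
- wash_bottle: White bottle, 64 mm across, 160 mm high; leave alone.
- tip_box: Blue box 120 x 85 x 60 mm; leave alone.
- marker: Black marker pen 120 mm long; leave alone.

How it is judged:
By the outcome, as a careful person would: the job done as asked, in the order asked, and still so for the second after the job is handed in, with the robot touching nothing.
Of cuvette0, cuvette1, cuvette2, cuvette3 only 2 to 4 are there at a start; the rules pass over those that are not, and their reading is None.
At some moment in a run one of cuvette0, cuvette1, cuvette2, cuvette3 may be knocked a few centimetres aside while the robot is not near it.
It also fails if it takes over 210 s, if anything falls off the work surface, if the arm or the gripper's body presses on something with over 40 N, if the wrist force passes 120 N, or if a joint passes its speed limit or range.

## Robot

A 6-joint arm with a two-finger parallel gripper is mounted at the origin on the work surface. World frame = base frame: x ahead of the robot, y to its left, z up, the work surface at z = 0. Lengths are in m, angles in rad, forces in N, time in s.
With the tool pointing down it reaches from about 0.4 to 0.825 m from the base axis. Payload 7 kg.
Tool frame: the origin (TCP) lies midway between the tips of the shut fingers; the grasp point (between the pads) lies arm.hold_point_z behind it (arm.hold_point_z is the distance from the TCP to the grasp point, in m); z points along the fingers, y is the line along which they close (so a half turn about z gives the same grasp; the last joint's range is limited). The gripper opens to 88 mm and grips with 3 to 60 N. Pads are 19 mm wide; open, the fingers measure 130 mm over their backs; the gripper's body (78 mm by 193 mm) begins 47 mm behind the grasp point.
Start: joints at [-0.93, 0.359, 0.012, 0, -1.224, -0.288], TCP at [0.233, -0.633, 0.227] pointing down, gripper open.
Joint ranges: [-3.07, 3.07], [-1.43, 2.12], [-1.02, 1.25], [-3.03, 1.67], [-3.05, -0], [-3.03, 3.03]. Speed limits (rad/s): [2.39, 2.39, 3.01, 3.14, 3.14, 3.14].

## Interface

Orientations are given as [roll, pitch, yaw] about the fixed x, y, z axes, in that order (R = Rz(yaw) Ry(pitch) Rx(roll)).
In Python, from station import arm gives the robot as it stands.
- The arm moves only by the shell command python3 -m crank 'ROWS' [OPENING] [FORCE]. ROWS is JSON, a list that holds one entry, the list of rows, each a list of 4 numbers: the shift along the tool's x, y, z in units of 25 mm (1.0 is 25 mm), then the turn about the tool's z in units of 5 degrees (1.0 is 5 degrees). A call has 1 to 12 rows; each row is the pose to reach, as a shift and turn from the pose commanded when the call began, along the tool's axes at that moment; what a row does not reach only later rows make up. A row lasts 1/8 s, in which the tool goes at most 62.5 mm and 10.7 degrees, less where a joint would pass 70% of its speed; a pose out of reach is approached as far as the arm can. A call with a gripper value outside its range is refused whole. OPENING is the closure, from 0 (fully open) to 1 (shut), set as the call begins (- or left out, the last holds). The fingers move at their own pace and stop on an object; FORCE is the grip in N (left out, the last holds). Time passes only in rows, so rows that repeat a pose let the fingers close. It gives the time, the measured TCP pose, the force, the opening and the grip force at its end, in the units of the state.
- arm.get_state(): the state, without advancing time (a new reading comes with each control period).
- arm.grab_frame(name): name is "scene" or "top"; returns (picture, depth): 420x560x3 uint8, red, green, blue; 420x560 float32, m along the optical axis (not along the pixel's ray), 0 where there is no reading.
- arm.get_calibration(name): a dict with "mtx" (3x3 intrinsics, pixels), "k1" (the pictures are not rectified: a ray, as slopes to the right and down, at radius r is drawn at 1 + k1 r^2 times it, then the intrinsics apply), "R" (3x3) and "t" (3): a world point X has camera coordinates R X + t. Camera axes: x right, y down, z forward; pixel columns grow to the right and rows downward; lengths in m; the calibration is good to about 2 mm. A picture is of the moment at which its call begins. get_calibration takes no time and is no camera call.
- arm.job_done(): hands the job in; it is judged then, once.
Trained networks look in the newest picture that a camera, given by its name, has taken for a name from the list of things; names that differ only in an ending like _2 or _b are one class to them, and where a whole thing is asked for, a point or a joint stands for the part that bears it (a point fixed in the world has none). Each returns a list of dicts, best first, with "score" (0 to 1); they miss things now and then, are a little off and sometimes report something else, mostly with a low value. They report only what shows in the picture. A call takes as long as a camera call.
- arm.recognise(thing, camera): "extent" ([left, top, width, height] in pixels, round what is visible of it).
- arm.trace(thing, camera): "mask" (420x560 bool, what is visible of it) and "extent" ([left, top, width, height] in pixels, round what is visible of it).
The state is a dict: "t": time; "q": joint angles; "qd": joint speeds; "joint_efforts": joint torques, N m; "eef_pos": TCP position; "ee_rot": TCP orientation; "force": force on the tool from outside, world axes, zero at the start; "moment": the same for the moment, N m; "width": finger opening in m; "gripper_force": force on a finger pad.
Only numpy, scipy, OpenCV 4.12 (cv2) and the standard library are available. Lean on these libraries where they do the work, as an engineer would, in place of code of your own. Each camera call takes 0.05 s, during which the arm holds its last target. There are 200 camera calls.

## Working session

There is one attempt and no reset: what is moved stays moved. The work goes in short steps, Python scripts to look and compute and a shell command to move; the robot and the scene stay as the last step left them, time stands still between calls to the robot, and variables do not carry over. Pictures are saved under pics/ and viewed, at most 14 in all, crops included, and the job is handed in when it is done.

```bash
ls; mkdir -p pics
cat > h.py <<'E'
import numpy as np, cv2
from station import arm
from scipy.spatial.transform import Rotation as Ro
def cloud(name, depth):
    c=arm.get_calibration(name); K=np.array(c["mtx"]);k1=c["k1"]
    h,w=depth.shape; u,v=np.meshgrid(np.arange(w),np.arange(h))
    a=(u-K[0,2])/K[0,0]; b=(v-K[1,2])/K[1,1]
    x,y=a.copy(),b.copy()
    for _ in range(10):
        s=1+k1*(x*x+y*y); x,y=a/s,b/s
    P=np.stack([x*depth,y*depth,depth],-1)-np.array(c["t"])
    P=P@np.array(c["R"]); P[depth<=0]=np.nan
    return P
E
python3 - <<'E'
from h import *
for n in ("scene","top"):
    p,d=arm.grab_frame(n); cv2.imwrite(f"pics/{n}0.png",p[:,:,::-1]); np.save(f"{n}0.npy",d)
    c=arm.get_calibration(n);print(n,-np.array(c["R"]).T@np.array(c["t"]))
s=arm.get_state(); print(s["eef_pos"],s["ee_rot"],s["width"],arm.hold_point_z)
E
```

```text
pics
scene [1.38695863 0.31711225 1.34727758]
top [ 0.42531723 -0.01429656  1.26693448]
[ 0.23303958 -0.63302513  0.22573047] [ 3.14011290e+00 -1.48544775e-04 -2.78889772e+00] 0.08761534742776966 0.0188
```

View pics/top0.png

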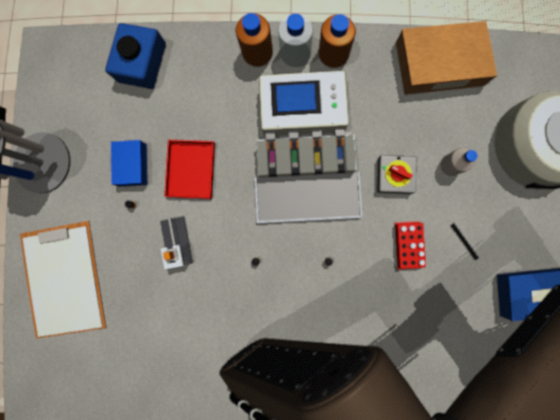

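View pics/scene0.png

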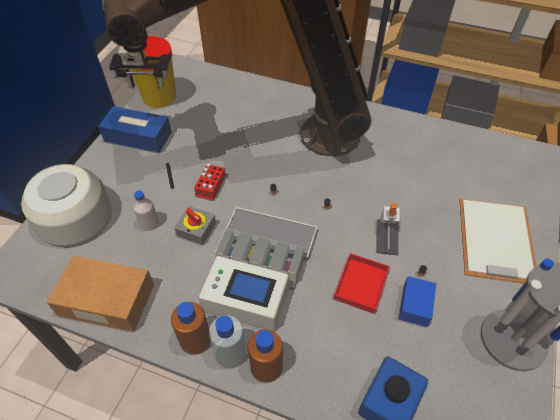

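The top view shows the feeder at (305,150) with all four coloured lanes occupied. The tray is at (190,170), the rest with the pick at (172,245) and the isolator at (398,174).

```bash
cat > m.py <<'E'
from h import *
p,d=arm.grab_frame("top"); P=cloud("top",d); np.save("P.npy",P); np.save("pt.npy",p)
for n in ["feeder","rest","pick","isolator_box","isolator","tray","cuvette0","cuvette1","cuvette2","cuvette3","tube_rack","vial0","wash_bottle","tip_box"]:
    for r in arm.trace(n,"top")[:3 if n=="vial0" else 1]:
        m=r["mask"]; q=P[m]; q=q[~np.isnan(q[:,0])]
        if len(q)<3: print(n,"few",r["extent"]);continue
        np.save(f"mask_{n}.npy",m)
        z=np.percentile(q[:,2],[2,50,98])
        (cx,cy),(w,h),a=cv2.minAreaRect((q[:,:2]*1000).astype(np.float32))
        print(n,round(r["score"],2),r["extent"],len(q),"med",np.median(q,0).round(3),"z",z.round(3),"rect",round(cx),round(cy),round(w),round(h),round(a,1))
E
python3 m.py
```

```text
feeder 0.97 [256.6, 73.9, 107.2, 149.0] 13999 med [ 0.646 -0.034  0.075] z [0.015 0.075 0.105] rect 662 -35 392 296 4.6
rest 0.62 [163.0, 214.1, 30.6, 54.5] 991 med [0.399 0.311 0.008] z [0.001 0.008 0.082] rect 398 327 139 83 10.2
pick 0.61 [163.4, 219.9, 20.6, 41.8] 247 med [0.374 0.314 0.083] z [0.007 0.083 0.132] rect 407 325 116 40 11.1
isolator_box 0.57 [376.2, 154.1, 44.1, 42.2] 1490 med [ 0.592 -0.277  0.05 ] z [0.008 0.05  0.09 ] rect 601 -284 100 110 89.0
isolator 0.74 [388.1, 166.1, 22.4, 19.2] 274 med [ 0.593 -0.284  0.077] z [0.054 0.077 0.093] rect 596 -285 46 52 16.8
tray 0.76 [166.5, 140.9, 44.4, 60.2] 2716 med [0.604 0.291 0.004] z [-0.002  0.004  0.031] rect 603 288 132 162 88.8
cuvette0 0.74 [166.9, 138.1, 49.0, 65.4] 2865 med [0.604 0.291 0.004] z [-0.002  0.004  0.031] rect 607 293 143 177 89.8
cuvette1 0.74 [166.9, 138.1, 49.0, 65.4] 2865 med [0.604 0.291 0.004] z [-0.002  0.004  0.031] rect 607 293 143 177 89.8
cuvette2 0.74 [166.9, 138.1, 49.0, 65.4] 2865 med [0.604 0.291 0.004] z [-0.002  0.004  0.031] rect 607 293 143 177 89.8
cuvette3 0.74 [166.9, 138.1, 49.0, 65.4] 2865 med [0.604 0.291 0.004] z [-0.002  0.004  0.031] rect 607 293 143 177 89.8
tube_rack 0.67 [395.7, 220.6, 26.7, 45.8] 1268 med [ 0.407 -0.32   0.044] z [0.008 0.044 0.059] rect 406 -331 129 83 4.2
vial0 0.63 [251.9, 258.2, 8.1, 7.7] 49 med [0.353 0.093 0.039] z [0.029 0.039 0.044] rect 354 95 19 18 49.3
vial0 0.43 [322.8, 255.3, 10.6, 14.0] 64 med [ 0.358 -0.101  0.039] z [0.006 0.039 0.043] rect 358 -102 22 20 2.0
wash_bottle 0.7 [441.7, 150.3, 36.4, 26.9] 762 med [ 0.624 -0.432  0.103] z [0.001 0.103 0.162] rect 634 -442 72 59 14.7
tip_box 0.62 [111.2, 137.6, 37.0, 49.0] 1681 med [0.611 0.449 0.058] z [0.    0.058 0.063] rect 619 472 136 117 4.1
```

Run:
```python
from h import *
P=np.load("P.npy");p=np.load("pt.npy")
def rect(m,t,zl,zh):
    q=P[m&(P[...,2]>zl)&(P[...,2]<zh)]*1000
    # trim isolated points
    r=cv2.minAreaRect(q[:,:2].astype(np.float32)); print(t,len(q),np.round(r[0]),np.round(r[1]),round(r[2],2),"med",np.median(q,0).round(1))
box=np.zeros(P.shape[:2],bool); box[60:235,240:375]=1
rect(box,"body",.094,.11); rect(box,"cover",.07,.08); rect(box,"deck",.014,.032)
b=np.zeros_like(box);b[205:280,150:200]=1
rect(b,"base",.004,.02); rect(b,"prong",.07,.09);rect(b,"handle",.115,.15);rect(b,"collar", .079,.095)
b=np.zeros_like(box);b[145:205,370:425]=1
rect(b,"isobox",.045,.055);rect(b,"bar",.08,.1)
b=np.zeros_like(box);b[130:210,158:222]=1
rect(b,"tray",.024,.04)
big=[cv2.resize(p[y0:y1,x0:x1,::-1],None,fx=5,fy=5,interpolation=cv2.INTER_CUBIC) for y0,y1,x0,x1 in[(130,190,250,365)]]
r=cv2.resize(p[205:280,150:200,::-1],None,fx=4,fy=4,interpolation=cv2.INTER_CUBIC);i=cv2.resize(p[145:205,370:425,::-1],None,fx=5,fy=5,interpolation=cv2.INTER_CUBIC)
W=np.zeros((600,600,3),np.uint8);W[:300,:575]=big[0];W[300:600,:200]=r;W[300:600,220:495]=i
cv2.imwrite("pics/z0.png",W)
# red bar
h=cv2.cvtColor(p,cv2.COLOR_RGB2HSV)
for n,lo,hi in(("bar",170,180),):
    m=((h[...,0]>=lo)|(h[...,0]<8))&(h[...,1]>150)&b==1
m=np.zeros_like(box);m[145:205,370:425]=1
m&=((h[...,0]>168)|(h[...,0]<8))&(h[...,1]>140)&(P[...,2]>.065)
q=P[m]*1000; print("bar red",len(q)); print(cv2.minAreaRect(q[:,:2].astype(np.float32)),q.mean(0)); e,V=np.linalg.eigh(np.cov(q[:,:2].T));print(np.degrees(np.arctan2(V[1,1],V[0,1])))
```

```text
body 4633 [780. -25.] [150. 228.] 4.54 med [778.7 -24.8 100.1]
cover 3608 [650. -34.] [118. 259.] 4.41 med [641.7 -35.7  75.1]
deck 5119 [698. -26.] [471. 290.] 6.0 med [534.8 -41.5  19.5]
base 749 [401. 327.] [202. 140.] 1.8 med [417.  318.6   7.1]
prong 311 [361. 313.] [55. 54.] 12.27 med [355.6 305.   80.1]
handle 62 [367. 313.] [20. 17.] 15.14 med [367.3 311.  128.2]
collar 199 [361. 312.] [55. 51.] 12.55 med [363.1 305.3  81.9]
isobox 1010 [ 597. -284.] [ 99. 101.] 88.52 med [ 591.8 -279.5   49.6]
bar 132 [ 597. -286.] [61. 14.] 65.09 med [ 597.1 -284.8   88.3]
tray 327 [603. 288.] [132. 162.] 88.77 med [603.1 287.1  28.6]
bar red 119
((597.2835083007812, -284.9398498535156), (57.31310272216797, 14.127337455749512), 65.62430572509766) [ 595.09120633 -285.35951508   85.887554  ]
67.1324355807415
```

View pics/z0.png

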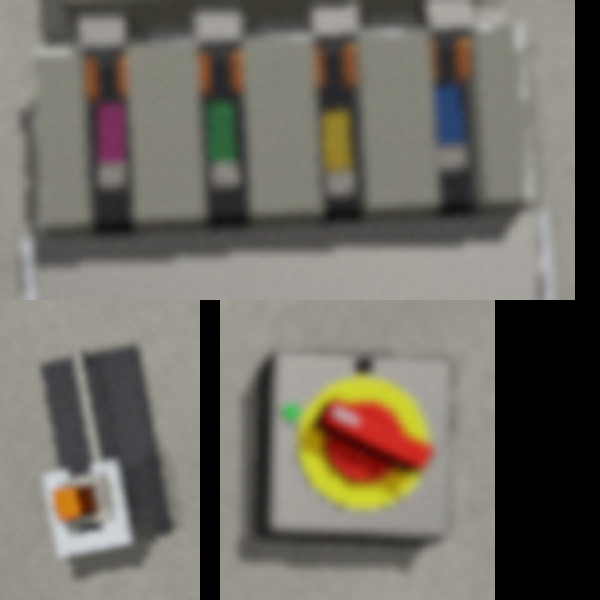

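The crop shows all four cuvettes present: magenta, green, yellow and blue from left to right, each lying along its lane with its stopper towards the mouth. The isolator mark points at the green dot, at (290,412) in the crop. The pick hangs with its arm pointing up the image.

```bash
cat >> h.py <<'E'
F0=np.array([.591,-.0395]); FY=np.radians(4.5)
def fw(x,y,o=F0,a=FY): # feeder mm -> world m
    c,s=np.cos(a),np.sin(a); return o+np.array([c*x-s*y,s*x+c*y])/1000
def wf(p,o=F0,a=FY):
    c,s=np.cos(a),np.sin(a); d=(np.asarray(p)[...,:2]-o)*1000; return d@np.array([[c,-s],[s,c]])
def ray(name,u,v,z):
    c=arm.get_calibration(name); K=np.array(c["mtx"]);R=np.array(c["R"]);t=np.array(c["t"])
    a=(u-K[0,2])/K[0,0];b=(v-K[1,2])/K[1,1];x,y=a,b
    for _ in range(10):
        s=1+c["k1"]*(x*x+y*y);x,y=a/s,b/s
    o=-R.T@t;d=R.T@np.stack([x,y,np.ones_like(x)]).reshape(3,-1); l=(z-o[2])/d[2]
    return (o[:,None]+d*l).T
def go(x,y,z,yawdeg=None):
    "rows from the present pose to TCP x,y,z (m), tool-x yaw"
    s=arm.get_state();R=Ro.from_euler("xyz",s["ee_rot"]);d=R.inv().apply(np.array([x,y,z])-s["eef_pos"])/.025
    yaw=np.degrees(s["ee_rot"][2]); t=0 if yawdeg is None else -((yawdeg-yaw+180)%360-180)/5
    print("at",np.round(s["eef_pos"],4),"yaw",round(yaw,2),"w",round(s["width"],4),"-> rows",d.round(2),round(t,2))
E
python3 - <<'E'
from h import *
P=np.load("P.npy");p=np.load("pt.npy");h=cv2.cvtColor(p,cv2.COLOR_RGB2HSV)
b=np.zeros(P.shape[:2],bool);b[130:185,255:355]=1
for n,lo,hi in(("mag",140,170),("green",50,80),("yel",20,32),("blue",100,125)):
    m=b&(h[...,0]>=lo)&(h[...,0]<=hi)&(h[...,1]>90);v,u=np.nonzero(m)
    w=wf(ray("top",u.astype(float),v.astype(float),.035)); print(n,len(u),"x",np.percentile(w[:,0],[2,98]).round(1),"y",np.percentile(w[:,1],[5,95]).round(1))
b=np.zeros(P.shape[:2],bool);b[205:280,150:200]=1
m=b&(h[...,2]<90); v,u=np.nonzero(m);w=ray("top",u.astype(float),v.astype(float),.006)*1000
r=cv2.minAreaRect(w[:,:2].astype(np.float32));print("base dark",len(u),r)
m=b&(P[...,2]>.07)&(P[...,2]<.09);q=P[m]*1000;print("prongs",cv2.minAreaRect(q[:,:2].astype(np.float32)))
o=b&(h[...,0]>4)&(h[...,0]<25)&(h[...,1]>170)&(P[...,2]>.12);q=P[o]*1000;print("handle",len(q),q.mean(0),(q.max(0)+q.min(0))/2)
# arm: white pixels above base plate
m=b&(h[...,2]>150)&(P[...,2]<.06)&(P[...,2]>.02);q=P[m]*1000;print("arm",len(q));
if len(q)>4: e,V=np.linalg.eigh(np.cov(q[:,:2].T));print(q.mean(0),np.degrees(np.arctan2(V[1,1],V[0,1])),q.min(0),q.max(0))
go(.597,-.285,.2,-114)
E
```

```text
mag 70 x [42.3 72.9] y [ 86.4 100.5]
green 57 x [38.8 69.2] y [26.3 37.9]
yel 82 x [29.5 62.6] y [-38.4 -22.3]
blue 58 x [40.3 70.4] y [-99.2 -86.4]
base dark 794 ((392.58038330078125, 318.7163391113281), (146.32186889648438, 68.76052856445312), 12.994348526000977)
prongs ((360.9122314453125, 313.3714294433594), (55.37224578857422, 53.934207916259766), 12.274959564208984)
handle 39 [366.17787868 310.89419733 128.78850523] [366.40137867 311.0220881  129.11984341]
arm 3
at [ 0.2332 -0.6334  0.2266] yaw -159.79 w 0.0879 -> rows [-18.47   8.05   1.06] -9.16
```

```bash
python3 -m crank '[[[-2,0.9,0,-1],[-4,1.7,0,-2],[-6,2.6,0,-3],[-8,3.5,0.2,-4],[-10,4.4,0.4,-5],[-12,5.2,0.6,-6],[-14,6.1,0.8,-7],[-16,7,1,-8],[-17.5,7.6,1,-9],[-18.5,8.05,1,-9.2],[-18.5,8.05,1,-9.2],[-18.5,8.05,1,-9.2]]]' 0 30; python3 -c "
from h import *
go(.597,-.285,.064,-114.2)"
```

```text
t: 2.35
eef_pos: [0.5972, -0.2851, 0.2015]
ee_rot: [3.141, -0.0, -1.987]
force: [0.6, -0.4, 0.3]
width: 0.0872
gripper_force: 0.0
at [ 0.5972 -0.2851  0.2015] yaw -113.85 w 0.0872 -> rows [-0.    0.01  5.5 ] 0.07
```

```bash
python3 -m crank '[[[0,0,1.5,0],[0,0,3,0],[0,0,4.5,0],[0,0,5.4,0],[0,0,5.4,0],[0,0,5.4,0]]]' && python3 -m crank '[[[0,0,0,0],[0,0,0,0],[0,0,0,0],[0,0,0,0],[0,0,0,0],[0,0,0,0]]]' 1 30
```

```text
t: 3.1
eef_pos: [0.598, -0.2856, 0.0679]
ee_rot: [-3.14, -0.0, -1.987]
force: [0.1, 0.0, 0.8]
width: 0.0875
gripper_force: 0.0
t: 3.85
eef_pos: [0.5976, -0.2847, 0.0665]
ee_rot: [3.141, -0.0, -1.986]
force: [0.4, -0.4, 0.7]
width: 0.0332
gripper_force: 0.0
```

```bash
python3 -m crank '[[[0,0,0,0],[0,0,0,0],[0,0,0,0],[0,0,0,0]]]' && python3 -m crank '[[[0,0,0,1.5],[0,0,0,3],[0,0,0,4.5],[0,0,0,6],[0,0,0,7.5],[0,0,0,9],[0,0,0,10.5],[0,0,0,12],[0,0,0,13.2],[0,0,0,14.2],[0,0,0,14.4],[0,0,0,14.4]]]'; python3 -c "
from h import *
print(arm.get_state()['moment']);go(.597,-.285,.064,178)"
```

```text
t: 4.35
eef_pos: [0.5984, -0.285, 0.0666]
ee_rot: [-3.14, 0.0, -1.986]
force: [4.1, -3.3, -4.1]
width: 0.0141
gripper_force: 29.9
t: 5.85
eef_pos: [0.5982, -0.285, 0.0667]
ee_rot: [-3.141, 0.001, 3.043]
force: [3.1, -3.7, -4.0]
width: 0.0148
gripper_force: 31.6
[-1.46019755 -1.46079733  0.80592119]
at [ 0.5982 -0.285   0.0667] yaw 174.35 w 0.0148 -> rows [ 0.05 -0.    0.11] -0.73
```

```bash
python3 -m crank '[[[0,0,0,-0.7],[0,0,0,-0.7],[0,0,0,-0.7],[0,0,0,-0.7]]]' 0 && python3 -m crank '[[[0,0,-1.5,0],[0,0,-3.5,0],[0,0,-5.4,0],[0,2,-5.4,0],[0,4,-5.4,0],[0,6,-5.4,0],[0,6,-5.4,0]]]'
python3 - <<'E'
from h import *
p,d=arm.grab_frame("top");P=cloud("top",d)
h=cv2.cvtColor(p,cv2.COLOR_RGB2HSV);m=np.zeros(d.shape,bool);m[145:205,370:425]=1
m&=((h[...,0]>168)|(h[...,0]<8))&(h[...,1]>140)&(P[...,2]>.065)
q=P[m]*1000;print(cv2.minAreaRect(q[:,:2].astype(np.float32)))
cv2.imwrite("pics/iso1.png",cv2.resize(p[130:220,350:450,::-1],None,fx=5,fy=5))
go(.3665,.312,.25,-167.5)
E
```

```text
t: 6.35
eef_pos: [0.5975, -0.2846, 0.0666]
ee_rot: [3.141, -0.0, 3.101]
force: [0.3, 0.9, 0.4]
width: 0.0487
gripper_force: 0.0
t: 7.22
eef_pos: [0.6038, -0.1319, 0.2019]
ee_rot: [3.141, 0.0, 3.105]
force: [-0.2, -0.5, 0.6]
width: 0.088
gripper_force: 0.0
((578.6865234375, -259.16845703125), (46.43414306640625, 93.02928924560547), 38.80991744995117)
at [ 0.6038 -0.1332  0.2019] yaw 177.86 w 0.0875 -> rows [10.15 17.44 -1.93] -2.93
```

View pics/iso1.png

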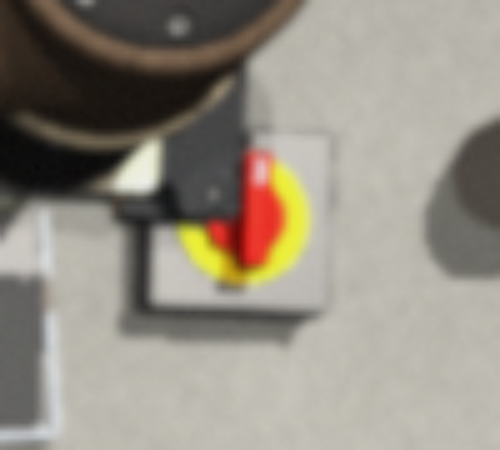

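The handle's white mark is now at the far end of the bar, beside the black dot at about (250,165), so it is off.

```bash
python3 -m crank '[[[0.5,1,-1,0],[1.5,3,-1.9,-0.5],[2.7,5,-1.9,-1],[3.8,7,-1.9,-1.5],[5,9,-1.9,-2],[6.2,11,-1.9,-2.5],[7.4,13,-1.9,-2.9],[8.6,15,-1.9,-2.9],[9.6,16.7,-1.9,-2.9],[10.15,17.45,-1.9,-2.9],[10.15,17.45,-1.9,-2.9],[10.15,17.45,-1.9,-2.9]]]'
python3 - <<'E'
from h import *
p,d=arm.grab_frame("top");P=cloud("top",d)
h=cv2.cvtColor(p,cv2.COLOR_RGB2HSV);m=np.zeros(d.shape,bool);m[145:205,370:425]=1
m&=((h[...,0]>168)|(h[...,0]<8))&(h[...,1]>140)&(P[...,2]>.065)
q=P[m]*1000;print("bar",cv2.minAreaRect(q[:,:2].astype(np.float32)))
p,d=arm.grab_frame("scene");P=cloud("scene",d);h=cv2.cvtColor(p,cv2.COLOR_RGB2HSV)
v,u=np.nonzero((h[...,0]>5)&(h[...,0]<20)&(h[...,1]>180)&(P[...,2]>.08)&(P[...,2]<.14)&(abs(P[...,0]-.37)<.06)&(abs(P[...,1]-.31)<.06))
if len(u):q=P[v,u]*1000;print("handle scene",len(u),q.mean(0),q.min(0),q.max(0))
cv2.imwrite("pics/s1.png",cv2.resize(p[170:270,340:460,::-1],None,fx=5,fy=5))
go(.3665,.312,.092,-167.5)
E
```

```text
t: 8.78
eef_pos: [0.3679, 0.3105, 0.249]
ee_rot: [-3.141, -0.0, -2.929]
force: [-0.8, 0.7, -1.1]
width: 0.0882
gripper_force: 0.0
bar ((597.0442504882812, -285.4376220703125), (14.947803497314453, 56.40999221801758), 89.73410034179688)
handle scene 49 [375.67096826 312.61357105 119.13802748] [362.80024212 304.08351148  90.01557645] [387.0998587  319.24875338 134.66045591]
at [0.3681 0.3102 0.2491] yaw -167.87 w 0.0879 -> rows [0.05 0.08 6.28] -0.07
```

View pics/s1.png

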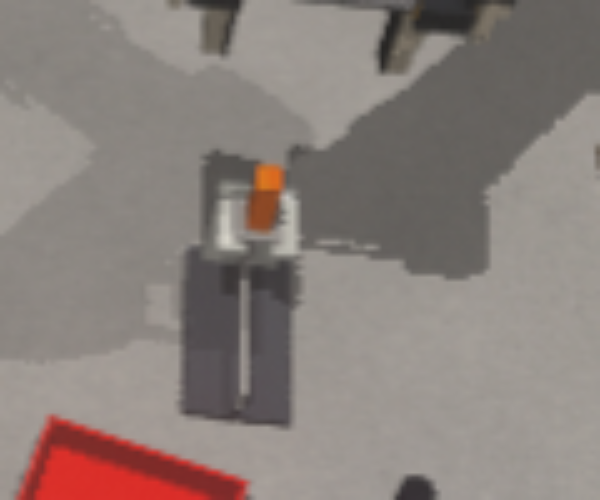

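The pick hangs on the fork with the gripper above it, and the handle at (265,190) in the crop agrees with the top view.

```bash
python3 -m crank '[[[0.05,0.08,1.5,0],[0.05,0.08,3,0],[0.05,0.08,4.5,0],[0.05,0.08,5.6,0],[0.05,0.08,6.2,0],[0.05,0.08,6.2,0],[0.05,0.08,6.2,0]]]' && python3 -m crank '[[[0,0,0,0],[0,0,0,0],[0,0,0,0],[0,0,0,0],[0,0,0,0],[0,0,0,0],[0,0,0,0],[0,0,0,0]]]' 1 45
```

```text
t: 9.75
eef_pos: [0.3665, 0.3129, 0.0948]
ee_rot: [3.141, 0.001, -2.929]
force: [-0.2, -0.8, 0.0]
width: 0.0874
gripper_force: 0.0
t: 10.75
eef_pos: [0.3659, 0.3129, 0.094]
ee_rot: [3.142, 0.0, -2.928]
force: [0.9, 0.8, 0.3]
width: 0.0156
gripper_force: 45.0
```

```bash
python3 -m crank '[[[0,0,-1,0],[0,0,-2,0],[0,0,-3,0],[0,0,-4,0],[0,0,-5,0],[0,0,-6.2,0],[0,0,-6.2,0]]]'; python3 -c "
from h import *
x,y=fw(-135,93);go(x,y,.25,-175.5)"
```

```text
t: 11.62
eef_pos: [0.3665, 0.3138, 0.2512]
ee_rot: [3.139, 0.003, -2.928]
force: [-0.5, -0.2, -1.1]
width: 0.0156
gripper_force: 45.0
at [0.3665 0.3138 0.2512] yaw -167.77 w 0.0156 -> rows [ -0.93 -11.3    0.02] 1.55
```

```bash
python3 -m crank '[[[-0.2,-1.5,0,0],[-0.4,-3.5,0,0.5],[-0.6,-5.5,0,1],[-0.8,-7.5,0,1.55],[-0.9,-9.5,0,1.55],[-0.93,-11.3,0,1.55],[-0.93,-11.3,0,1.55],[-0.93,-11.3,0,1.55]]]'
python3 - <<'E'
from h import *
x,y=fw(-130,93);go(x,y,.121,-175.5)
p,d=arm.grab_frame("top");P=cloud("top",d)
cv2.imwrite("pics/t2.png",cv2.resize(p[130:280,210:360,::-1],None,fx=4,fy=4,interpolation=cv2.INTER_CUBIC))
np.save("P2.npy",P);np.save("p2.npy",p)
q=P[(P[...,2]>.16)&(P[...,2]<.21)&(P[...,0]>.45)&(P[...,0]<.6)&(abs(P[...,1]-.05)<.05)];print(len(q));
if len(q)>5:
  f=wf(q);print(f.min(0),f.max(0),np.median(q[:,2]));print(np.polyfit(f[:,0],f[:,1],1))
E
```

```text
t: 12.62
eef_pos: [0.448, 0.0415, 0.2484]
ee_rot: [-3.141, -0.001, -3.065]
force: [-0.1, -0.2, -0.4]
width: 0.0158
gripper_force: 45.0
at [0.448  0.0415 0.2484] yaw -175.61 w 0.0158 -> rows [-0.25  0.04  5.09] -0.02
3
```

View pics/t2.png

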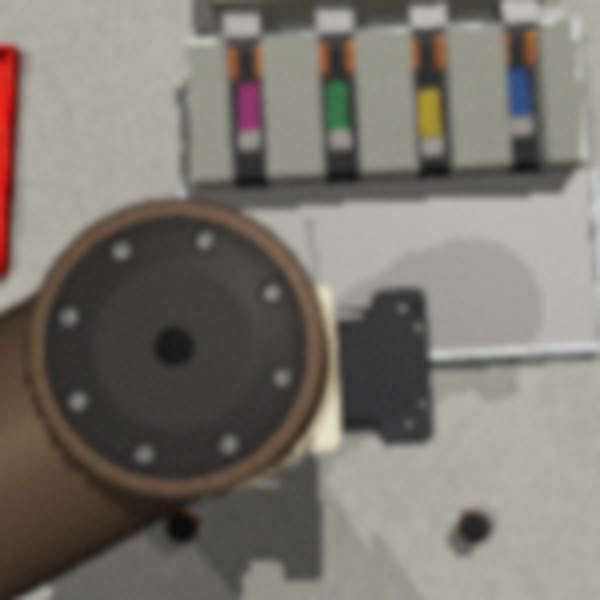

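The wrist hides the pick from the top camera, so I will lower to entry height and check it from the scene camera.

```bash
python3 -m crank '[[[-0.25,0.04,1.2,0],[-0.25,0.04,2.4,0],[-0.25,0.04,3.6,0],[-0.25,0.04,4.6,0],[-0.25,0.04,5.1,0],[-0.25,0.04,5.1,0],[-0.25,0.04,5.1,0]]]'
python3 - <<'E'
from h import *
x,y=fw(-17,93);go(x,y,.121,-175.5)
p,d=arm.grab_frame("scene");P=cloud("scene",d);f=wf(P)
np.save("Ps.npy",P);np.save("ps.npy",p)
cv2.imwrite("pics/s2.png",cv2.resize(p[190:300,200:350,::-1],None,fx=5,fy=5,interpolation=cv2.INTER_CUBIC))
m=(P[...,2]>.045)&(P[...,2]<.075)&(f[...,0]>-115)&(f[...,0]<-8)&(abs(f[...,1]-93)<30)
q=f[m];print(len(q))
if len(q)>5:print(np.c_[q,P[m][:,2]*1000].round(0).astype(int).tolist()[:40]);print(np.polyfit(q[:,0],q[:,1],1))
E
```

```text
t: 13.55
eef_pos: [0.4551, 0.0437, 0.1224]
ee_rot: [3.141, 0.001, -3.063]
force: [0.1, -0.4, -0.0]
width: 0.016
gripper_force: 45.0
at [0.4551 0.0437 0.1224] yaw -175.49 w 0.016 -> rows [-4.48 -0.02  0.06] 0.0
52
[[-114, 92, 68], [-113, 90, 63], [-109, 94, 70], [-108, 91, 64], [-111, 93, 61], [-104, 92, 64], [-107, 94, 61], [-96, 90, 69], [-102, 92, 61], [-96, 91, 64], [-93, 95, 69], [-90, 92, 66], [-91, 95, 67], [-85, 90, 66], [-87, 93, 66], [-83, 91, 65], [-82, 94, 67], [-77, 92, 67], [-80, 95, 65], [-75, 90, 63], [-76, 93, 62], [-64, 92, 74], [-69, 94, 68], [-67, 92, 63], [-70, 94, 60], [-60, 90, 67], [-62, 93, 65], [-54, 92, 70], [-60, 94, 63], [-51, 93, 70], [-54, 95, 67], [-51, 89, 62], [-48, 93, 68], [-43, 92, 69], [-46, 94, 66], [-43, 92, 63], [-44, 95, 62], [-38, 90, 63], [-39, 93, 63], [-34, 91, 65]]
[-1.48319675e-03  9.23180529e+01]
```

View pics/s2.png

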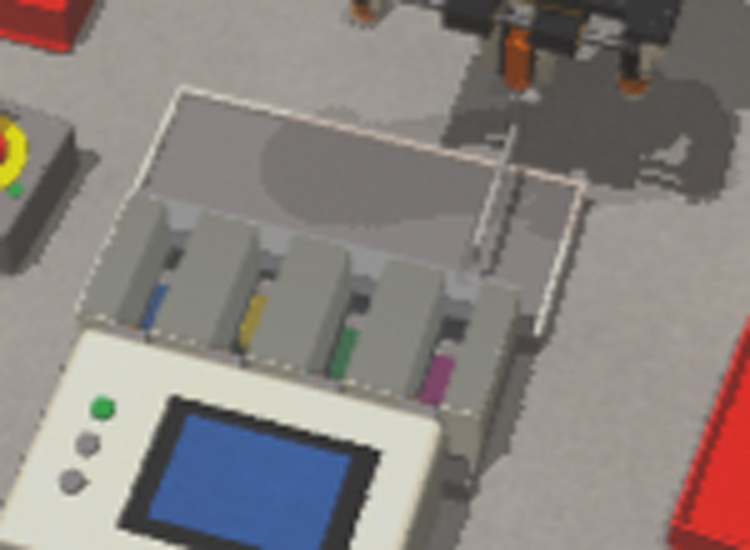

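The pick arm (crop, from (515,130) to (470,260)) is aligned with the magenta lane at y≈92.3 mm, slope ≈ 0, height as planned.

```bash
python3 -m crank '[[[-0.8,0,0,0],[-1.6,0,0,0],[-2.4,0,0,0],[-3.2,0,0,0],[-4,0,0,0],[-4.5,0,0,0],[-4.5,0,0,0],[-4.5,0,0,0],[-4.5,0,0.3,0],[-4.5,0,0.6,0],[-4.5,0,0.8,0],[-4.5,0,0.8,0]]]'; python3 -c "
from h import *
print(wf(arm.get_state()['eef_pos']));x,y=fw(-145,92.5);go(x,y,.102,-175.5)"
```

```text
t: 15.1
eef_pos: [0.5663, 0.0518, 0.1009]
ee_rot: [-3.141, -0.001, -3.064]
force: [-1.0, 0.1, -0.9]
width: 0.0157
gripper_force: 45.0
[-17.46862779  92.95618132]
at [0.5663 0.0518 0.1009] yaw -175.54 w 0.0157 -> rows [ 5.1  -0.02 -0.04] -0.01
```

```bash
python3 -m crank '[[[0.4,0,-0.03,0],[0.9,0,-0.03,0],[1.4,0,-0.03,0],[2,0,-0.03,0],[2.6,0,-0.03,0],[3.2,0,-0.03,0],[3.8,0,-0.03,0],[4.4,0,-0.03,0],[4.8,0,-0.03,0],[5.1,0,-0.03,0],[5.1,0,-0.03,0]]]'; python3 -m crank '[[[0,0,-0.5,0],[0,0,-1.1,0],[0,0,-1.5,0],[0,0,-1.5,0]]]'
python3 - <<'E'
from h import *
x,y=fw(-130,30.5);go(x,y,.1224,-175.5)
p,d=arm.grab_frame("scene")
cv2.imwrite("pics/s3.png",cv2.resize(p[190:300,200:350,::-1],None,fx=4,fy=4,interpolation=cv2.INTER_CUBIC))
E
```

```text
t: 16.48
eef_pos: [0.4392, 0.042, 0.1024]
ee_rot: [3.142, 0.0, -3.063]
force: [0.5, 0.3, -1.3]
width: 0.0157
gripper_force: 45.0
t: 16.98
eef_pos: [0.4403, 0.0423, 0.1407]
ee_rot: [3.141, 0.002, -3.064]
force: [-1.1, 0.1, -1.2]
width: 0.0156
gripper_force: 45.0
at [0.4403 0.0423 0.1407] yaw -175.54 w 0.0156 -> rows [-0.56 -2.51  0.73] -0.01
```

View pics/s3.png

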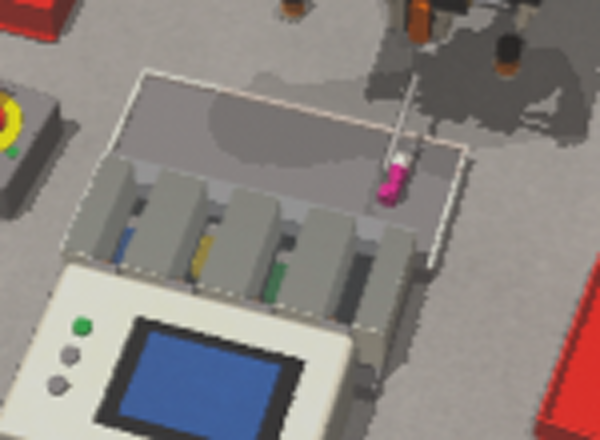

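The magenta cuvette is out on the deck at (393,185). Next is the green lane.

```bash
python3 -m crank '[[[-0.2,-1.2,0.2,0],[-0.5,-2.4,0.6,0],[-0.56,-2.5,0.74,0],[-0.56,-2.5,0.74,0],[-1.3,-2.5,0.74,0],[-2.1,-2.5,0.74,0],[-2.9,-2.5,0.74,0],[-3.7,-2.5,0.74,0],[-4.5,-2.5,0.74,0],[-5.05,-2.5,0.74,0],[-5.05,-2.5,0.74,0],[-5.05,-2.5,0.74,0]]]'; python3 -m crank '[[[0,0,0.3,0],[0,0,0.6,0],[0,0,0.82,0],[0,0,0.82,0]]]'; python3 -c "
from h import *
print(wf(arm.get_state()['eef_pos']));x,y=fw(-145,30.8);go(x,y,.102,-175.5)"
```

```text
t: 18.52
eef_pos: [0.5698, -0.0104, 0.1212]
ee_rot: [3.142, -0.001, -3.064]
force: [-0.0, 0.2, -1.3]
width: 0.0157
gripper_force: 45.0
t: 19.02
eef_pos: [0.5698, -0.0107, 0.1001]
ee_rot: [-3.141, -0.001, -3.064]
force: [0.1, 0.1, 0.3]
width: 0.0162
gripper_force: 45.0
[-18.83245778  30.40769828]
at [ 0.5698 -0.0107  0.1001] yaw -175.55 w 0.0162 -> rows [ 5.05  0.01 -0.07] -0.01
```

```bash
python3 -m crank '[[[0.4,0,-0.06,0],[0.9,0,-0.06,0],[1.4,0,-0.06,0],[2,0,-0.06,0],[2.6,0,-0.06,0],[3.2,0,-0.06,0],[3.8,0,-0.06,0],[4.3,0,-0.06,0],[4.7,0,-0.06,0],[4.95,0,-0.06,0],[4.95,0,-0.06,0]]]'; python3 -m crank '[[[0,0,-0.5,0],[0,0,-1.1,0],[0,0,-1.5,0],[0,0,-1.5,0]]]'; python3 -c "
from h import *
x,y=fw(-130,-31.5);go(x,y,.1224,-175.5);x,y=fw(-17,-31.5);go(x,y,.1224,-175.5)"
```

```text
t: 20.4
eef_pos: [0.4467, -0.0201, 0.1024]
ee_rot: [3.141, 0.0, -3.064]
force: [-0.1, 0.5, -0.7]
width: 0.0158
gripper_force: 45.0
t: 20.9
eef_pos: [0.4477, -0.0199, 0.1408]
ee_rot: [3.141, 0.002, -3.064]
force: [0.5, 0.6, -0.3]
width: 0.016
gripper_force: 45.0
at [ 0.4477 -0.0199  0.1408] yaw -175.54 w 0.016 -> rows [-0.45 -2.49  0.73] -0.01
at [ 0.4477 -0.0199  0.1408] yaw -175.54 w 0.016 -> rows [-4.97 -2.49  0.74] -0.01
```

```bash
python3 -m crank '[[[-0.2,-1.2,0.2,0],[-0.4,-2.4,0.6,0],[-0.45,-2.49,0.74,0],[-0.45,-2.49,0.74,0],[-1.2,-2.49,0.74,0],[-2,-2.49,0.74,0],[-2.8,-2.49,0.74,0],[-3.6,-2.49,0.74,0],[-4.4,-2.49,0.74,0],[-4.95,-2.49,0.74,0],[-4.95,-2.49,0.74,0],[-4.95,-2.49,0.74,0]]]'; python3 -m crank '[[[0,0,0.3,0],[0,0,0.6,0],[0,0,0.8,0],[0,0,0.8,0]]]'; python3 -c "
from h import *
print(wf(arm.get_state()['eef_pos']));x,y=fw(-145,-31.2);go(x,y,.102,-175.5)"
```

```text
t: 22.4
eef_pos: [0.5746, -0.0724, 0.1212]
ee_rot: [3.141, -0.001, -3.064]
force: [0.0, -0.2, -0.7]
width: 0.0157
gripper_force: 45.0
t: 22.9
eef_pos: [0.5747, -0.0726, 0.1007]
ee_rot: [-3.141, -0.001, -3.064]
force: [0.8, -0.6, -1.4]
width: 0.0159
gripper_force: 45.0
[-18.85684541 -31.76549443]
at [ 0.5747 -0.0726  0.1007] yaw -175.54 w 0.0159 -> rows [ 5.05  0.02 -0.05] -0.01
```

```bash
python3 -m crank '[[[0.4,0,-0.05,0],[0.9,0,-0.05,0],[1.4,0,-0.05,0],[2,0,-0.05,0],[2.6,0,-0.05,0],[3.2,0,-0.05,0],[3.8,0,-0.05,0],[4.3,0,-0.05,0],[4.7,0,-0.05,0],[4.95,0,-0.05,0],[4.95,0,-0.05,0]]]'; python3 -m crank '[[[0,0,-0.5,0],[0,0,-1.1,0],[0,0,-1.5,0],[0,0,-1.5,0]]]'; python3 -c "
from h import *
x,y=fw(-130,-93.5);go(x,y,.1224,-175.5);x,y=fw(-17,-93.5);go(x,y,.1224,-175.5)"
```

```text
t: 24.28
eef_pos: [0.4515, -0.0822, 0.1026]
ee_rot: [3.142, -0.0, -3.064]
force: [0.3, -0.1, -1.5]
width: 0.0155
gripper_force: 45.0
t: 24.78
eef_pos: [0.4525, -0.0821, 0.141]
ee_rot: [3.141, 0.002, -3.064]
force: [1.0, 0.4, -1.5]
width: 0.0158
gripper_force: 45.0
at [ 0.4525 -0.0821  0.141 ] yaw -175.53 w 0.0158 -> rows [-0.46 -2.48  0.74] -0.01
at [ 0.4525 -0.0821  0.141 ] yaw -175.53 w 0.0158 -> rows [-4.98 -2.48  0.75] -0.01
```

```bash
python3 -m crank '[[[-0.2,-1.2,0.2,0],[-0.4,-2.4,0.6,0],[-0.45,-2.48,0.75,0],[-0.45,-2.48,0.75,0],[-1.2,-2.48,0.75,0],[-2,-2.48,0.75,0],[-2.8,-2.48,0.75,0],[-3.6,-2.48,0.75,0],[-4.4,-2.48,0.75,0],[-4.95,-2.48,0.75,0],[-4.95,-2.48,0.75,0],[-4.95,-2.48,0.75,0]]]'; python3 -m crank '[[[0,0,0.3,0],[0,0,0.6,0],[0,0,0.8,0],[0,0,0.8,0]]]'; python3 -c "
from h import *
print(wf(arm.get_state()['eef_pos']));x,y=fw(-145,-93.2);go(x,y,.102,-175.5)"
```

```text
t: 26.28
eef_pos: [0.5794, -0.1342, 0.1212]
ee_rot: [3.141, -0.001, -3.064]
force: [-1.4, -1.4, -0.7]
width: 0.0156
gripper_force: 45.0
t: 26.78
eef_pos: [0.5795, -0.1344, 0.1007]
ee_rot: [3.142, -0.001, -3.064]
force: [1.3, 1.2, 0.1]
width: 0.0155
gripper_force: 45.0
[-18.89747419 -93.7447372 ]
at [ 0.5795 -0.1344  0.1007] yaw -175.54 w 0.0155 -> rows [ 5.04  0.02 -0.05] -0.01
```

```bash
python3 -m crank '[[[0.4,0,-0.05,0],[0.9,0,-0.05,0],[1.4,0,-0.05,0],[2,0,-0.05,0],[2.6,0,-0.05,0],[3.2,0,-0.05,0],[3.8,0,-0.05,0],[4.3,0,-0.05,0],[4.7,0,-0.05,0],[4.95,0,-0.05,0],[4.95,0,-0.05,0]]]'; python3 -m crank '[[[0,0,-1,0],[0,0,-2.5,0],[0,0,-4,0],[0,0,-5.5,0],[0,0,-5.9,0],[0,0,-5.9,0]]]'
python3 - <<'E'
from h import *
go(.366,.3128,.25,-167.8)
p,d=arm.grab_frame("scene")
cv2.imwrite("pics/s4.png",cv2.resize(p[170:300,180:360,::-1],None,fx=4,fy=4,interpolation=cv2.INTER_CUBIC))
E
```

```text
t: 28.15
eef_pos: [0.4564, -0.144, 0.1026]
ee_rot: [3.142, 0.0, -3.064]
force: [0.1, -0.3, -1.2]
width: 0.0157
gripper_force: 45.0
t: 28.9
eef_pos: [0.4569, -0.1439, 0.2501]
ee_rot: [3.141, 0.001, -3.064]
force: [0.4, -0.1, -0.7]
width: 0.0158
gripper_force: 45.0
at [ 0.4569 -0.1439  0.2501] yaw -175.54 w 0.0158 -> rows [2.20e+00 1.85e+01 1.00e-02] -1.55
```

View pics/s4.png

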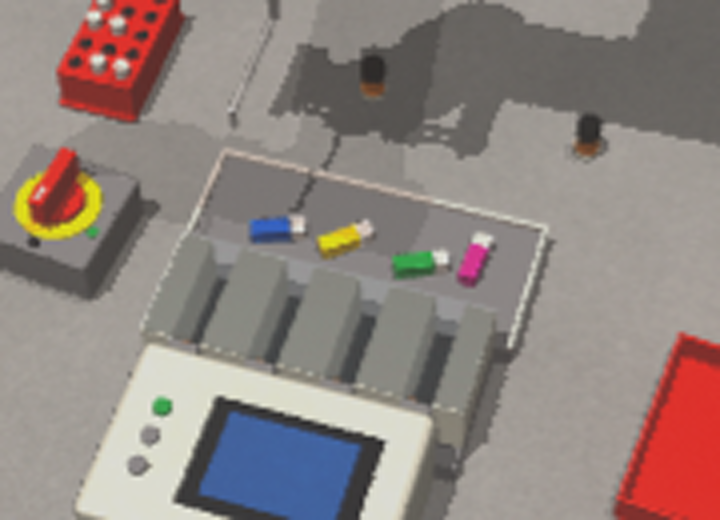

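All four cuvettes lie on the deck: blue (275,228), yellow (343,238), green (420,263) and magenta (475,260). Next I hang the pick back on its fork.

```bash
python3 -m crank '[[[0,1,0,0],[0,3,0,-0.3],[0,5,0,-0.6],[0.1,7,0,-0.9],[0.2,9,0,-1.2],[0.5,11,0,-1.55],[0.9,13,0,-1.55],[1.3,15,0,-1.55],[1.8,17,0,-1.55],[2.2,18.5,0,-1.55],[2.2,18.5,0,-1.55],[2.2,18.5,0,-1.55]]]'
python3 - <<'E'
from h import *
go(.366,.3128,.094,-167.8)
p,d=arm.grab_frame("scene");P=cloud("scene",d)
m=(P[...,2]>.175)&(P[...,2]<.205)&(P[...,0]>.385)&(P[...,0]<.48)&(abs(P[...,1]-.325)<.04)
q=P[m]*1000;print(len(q),np.polyfit(q[:,0],q[:,1],1) if len(q)>5 else "", "expect y at x=420:",312.8+54*np.tan(np.radians(12.2)))
E
```

```text
t: 30.45
eef_pos: [0.3653, 0.3123, 0.2487]
ee_rot: [-3.14, -0.002, -2.928]
force: [0.4, 0.0, -1.5]
width: 0.016
gripper_force: 45.0
at [0.3653 0.3123 0.2487] yaw -167.76 w 0.016 -> rows [-0.04  0.03  6.19] 0.01
53 [2.14081643e-01 2.31516142e+02] expect y at x=420: 324.4752132590661
```

```bash
python3 -m crank '[[[-0.04,0.03,0.8,0],[-0.04,0.03,1.8,0],[-0.04,0.03,2.8,0],[-0.04,0.03,3.8,0],[-0.04,0.03,4.6,0],[-0.04,0.03,5.3,0],[-0.04,0.03,5.8,0],[-0.04,0.03,6.1,0],[-0.04,0.03,6.18,0],[-0.04,0.03,6.18,0],[-0.04,0.03,6.18,0]]]'
```

```text
t: 31.88
eef_pos: [0.3667, 0.3141, 0.096]
ee_rot: [3.141, 0.001, -2.928]
force: [0.3, -0.2, -1.5]
width: 0.0157
gripper_force: 45.0
```

```bash
python3 -m crank '[[[0,0,0.04,0],[0,0,0.08,0],[0,0,0.08,0],[0,0,0.08,0]]]'; python3 -m crank '[[[0,0,0,0],[0,0,0,0],[0,0,0,0],[0,0,0,0],[0,0,0,0],[0,0,0,0]]]' 0.35; python3 -m crank '[[[0,0,0,0],[0,0,0,0],[0,0,-1.5,0],[0,0,-3.5,0],[0,0,-5,0],[0,0,-6.2,0],[0,0,-6.2,0]]]' 0.3
python3 - <<'E'
from h import *
go(.54,.2,.25,-175.5)
p,d=arm.grab_frame("scene");P=cloud("scene",d)
cv2.imwrite("pics/s5.png",cv2.resize(p[170:270,340:460,::-1],None,fx=4,fy=4))
E
```

```text
t: 32.38
eef_pos: [0.3666, 0.3139, 0.094]
ee_rot: [3.141, 0.0, -2.928]
force: [-3.1, -0.5, 6.2]
width: 0.016
gripper_force: 45.0
t: 33.12
eef_pos: [0.3666, 0.3137, 0.0935]
ee_rot: [-3.142, 0.0, -2.928]
force: [-0.3, -0.0, -0.3]
width: 0.0566
gripper_force: 0.0
t: 34.0
eef_pos: [0.3673, 0.3148, 0.2511]
ee_rot: [3.138, 0.003, -2.928]
force: [0.5, -0.4, -0.7]
width: 0.0612
gripper_force: 0.0
at [0.3673 0.3148 0.2511] yaw -167.78 w 0.0612 -> rows [-5.78 -5.95  0.04] 1.54
```

View pics/s5.png

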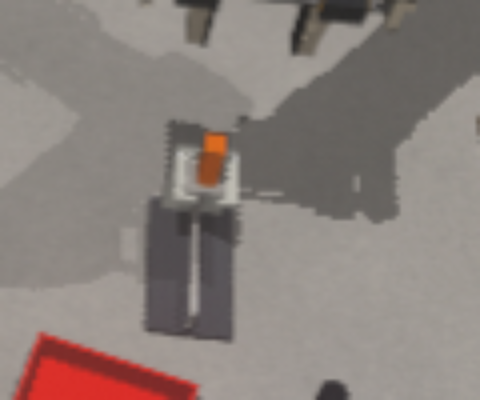

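The pick hangs on its fork as before, with the handle at (215,155) and the arm between the prongs. Now I measure the cuvettes.

```bash
cat > cv.py <<'E'
from h import *
F=lambda q:wf(q[None])[0].round(1)
for cam in ("top","scene"):
    p,d=arm.grab_frame(cam);P=cloud(cam,d);h=cv2.cvtColor(p,cv2.COLOR_RGB2HSV)
    f=wf(P); deck=(f[...,0]>-135)&(f[...,0]<10)&(abs(f[...,1])<150)&(P[...,2]>.022)&(P[...,2]<.045)
    for n,lo,hi in(("mag",140,172),("green",50,85),("yel",18,34),("blue",98,128)):
        m=deck&(h[...,0]>=lo)&(h[...,0]<=hi)&(h[...,1]>90)
        if m.sum()<10: print(cam,n,m.sum());continue
        c=np.median(P[m][:,:2],0)
        m2=deck&(np.hypot(P[...,0]-c[0],P[...,1]-c[1])<.034)&(P[...,2]>.029)
        q=P[m2][:,:2]*1000; r=cv2.minAreaRect(q.astype(np.float32));(w,hh)=r[1];a=r[2] if w>hh else r[2]+90
        e,V=np.linalg.eigh(np.cov(q.T)); ap=np.degrees(np.arctan2(V[1,1],V[0,1]))%180
        print(cam,n,m2.sum(),"rect",np.round(r[0]),np.round(r[1]),"axis",round(a%180,1),round(ap,1),"mean",q.mean(0).round(1),"feeder",F(q.mean(0)/1000))
E
python3 cv.py
```

```text
top mag 117 rect [511.  36.] [44. 41.] axis 1.0 141.7 mean [513.6  42.2] feeder [-70.8  87.6]
top green 91 rect [532.   8.] [15. 44.] axis 118.0 119.5 mean [532.1   8.1] feeder [-55.  52.]
top yel 98 rect [533. -65.] [28. 60.] axis 112.4 122.2 mean [530.7 -59.3] feeder [-61.7 -15. ]
top blue 90 rect [ 542. -114.] [15. 44.] axis 115.3 114.1 mean [ 541.8 -114.5] feeder [-54.9 -70.9]
scene mag 71 rect [517.  40.] [40. 50.] axis 168.6 144.7 mean [520.5  43.2] feeder [-63.8  88. ]
scene green 60 rect [539.   9.] [16. 45.] axis 123.7 118.5 mean [538.8   8.5] feeder [-48.3  52. ]
scene yel 59 rect [541. -63.] [27. 55.] axis 122.9 129.8 mean [538.9 -58.8] feeder [-53.4 -15.2]
scene blue 58 rect [ 549. -115.] [21. 43.] axis 114.2 115.9 mean [ 548.3 -113.4] feeder [-48.3 -70.3]
```

```bash
cat > cc.py <<'E'
from h import *
p,d=arm.grab_frame("top");P=cloud("top",d);h=cv2.cvtColor(p,cv2.COLOR_RGB2HSV)
f=wf(P); m=(f[...,0]>-117)&(f[...,0]<-5)&(abs(f[...,1])<138)&(P[...,2]>.0275)&(P[...,2]<.045)
k,l=cv2.connectedComponents(m.astype(np.uint8),connectivity=4)
for i in range(1,k):
    s=l==i
    if s.sum()<25: continue
    q=P[s][:,:2]*1000;r=cv2.minAreaRect(q.astype(np.float32));a=r[2] if r[1][0]>r[1][1] else r[2]+90
    hs=h[s];col=np.median(hs[hs[:,1]>90][:,0])
    print("hue",col,s.sum(),np.round(r[0]),np.round(r[1]),round(a%180,1),"mean",q.mean(0).round(1),"z",np.median(P[s][:,2]).round(3))
if 1: cv2.imwrite("pics/t3.png",cv2.resize(p[170:230,245:370,::-1],None,fx=5,fy=5,interpolation=cv2.INTER_CUBIC))
E
python3 cc.py; python3 -c "
from h import *
go(.5318,.0083,.2,29-180)"
```

```text
hue 109.0 94 [ 541. -114.] [15. 44.] 115.2 mean [ 541.4 -114.2] z 0.034
hue 65.0 92 [532.   8.] [15. 44.] 120.4 mean [532.   8.] z 0.034
hue 31.0 92 [531. -57.] [14. 45.] 136.3 mean [530.3 -57. ] z 0.034
hue 159.0 88 [511.  50.] [44. 14.] 1.4 mean [510.3  48.7] z 0.034
at [0.3662 0.3133 0.2476] yaw -167.8 w 0.0614 -> rows [ -3.9  -13.32   1.91] -3.36
```

View pics/t3.png

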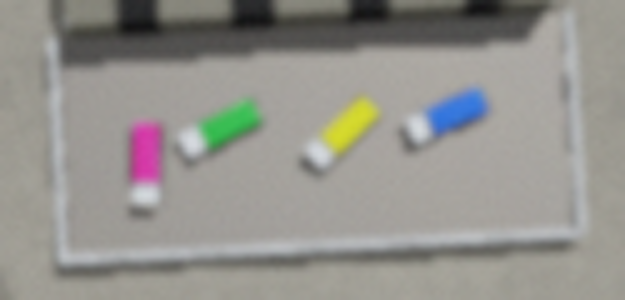

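The four cuvettes are separate on the deck: magenta (145,165), green (220,130), yellow (340,135) and blue (445,118). Green comes first, because its stopper sits close to magenta's finger path.

```bash
sed -i 's/^if 1: .*//' cc.py; python3 -c "
from h import *
go(.532,.008,.12,-59.6)"
```

```text
at [0.3662 0.3133 0.2476] yaw -167.8 w 0.0614 -> rows [ -3.91 -13.33   5.11] -21.64
```

```bash
python3 -m crank '[[[-0.4,-1.3,0,-1.9],[-0.8,-2.6,0,-3.8],[-1.2,-4,0,-5.8],[-1.6,-5.4,0,-7.8],[-2,-6.8,0.5,-9.8],[-2.4,-8.2,1,-11.8],[-2.8,-9.6,2,-13.8],[-3.2,-10.9,3,-15.8],[-3.6,-12.2,4,-17.8],[-3.9,-13.33,5,-19.7],[-3.91,-13.33,5.1,-21.6],[-3.91,-13.33,5.1,-21.6]]]' 0.55 30; python3 -c "
from h import *
go(.532,.008,.024,-59.6)"
```

```text
t: 35.7
eef_pos: [0.5319, 0.008, 0.1196]
ee_rot: [3.139, 0.0, -1.045]
force: [-0.2, 0.2, 1.0]
width: 0.0394
gripper_force: 0.0
at [0.5319 0.008  0.1196] yaw -59.9 w 0.0394 -> rows [ 0.01 -0.01  3.82] -0.06
```

```bash
python3 -m crank '[[[0,0,1,0],[0,0,2,0],[0,0,3,0],[0,0,3.6,0],[0,0,3.8,0],[0,0,3.8,0],[0,0,3.8,0]]]'; python3 -m crank '[[[0,0,0,0],[0,0,0,0],[0,0,0,0],[0,0,0,0]]]' 1 30;  python3 -m crank '[[[0,0,-1,0],[0,0,-2,0],[0,0,-4,0],[0,0,-4,0],[0,0,-4,0]]]'; python3 -c "
from h import *
go(.575,.262,.12,-90)"
```

```text
t: 36.58
eef_pos: [0.5332, 0.009, 0.0269]
ee_rot: [-3.14, -0.0, -1.044]
force: [-1.0, 1.1, 0.0]
width: 0.0392
gripper_force: 0.0
t: 37.08
eef_pos: [0.5327, 0.0087, 0.0262]
ee_rot: [-3.141, -0.0, -1.044]
force: [-0.6, -0.1, 1.0]
width: 0.0143
gripper_force: 30.0
t: 37.7
eef_pos: [0.5323, 0.0087, 0.1259]
ee_rot: [-3.141, 0.0, -1.044]
force: [-0.8, 0.1, -1.3]
width: 0.0147
gripper_force: 30.0
at [0.5323 0.0087 0.1259] yaw -59.81 w 0.0147 -> rows [-7.9  -6.57  0.24] 6.04
```

```bash
python3 -m crank '[[[-0.8,-0.7,0,0],[-2,-1.7,0,1],[-3.2,-2.7,0,2],[-4.6,-3.8,0,3],[-6,-5,0,4],[-7.2,-6,0,5],[-7.9,-6.57,0.2,6],[-7.9,-6.57,0.2,6],[-7.9,-6.57,1.5,6],[-7.9,-6.57,3,6],[-7.9,-6.57,3.8,6],[-7.9,-6.57,3.8,6]]]'; python3 -c "
from h import *
go(.575,.262,.014,-90)"
```

```text
t: 39.2
eef_pos: [0.5736, 0.26, 0.0286]
ee_rot: [3.138, -0.003, -1.567]
force: [0.0, -0.7, 0.2]
width: 0.0148
gripper_force: 30.0
at [0.5736 0.26   0.0286] yaw -89.78 w 0.0148 -> rows [-0.08 -0.06  0.58] 0.04
```

```bash
python3 -m crank '[[[0,0,0.3,0],[0,0,0.65,0],[0,0,0.65,0],[0,0,0.65,0]]]'; python3 -m crank '[[[0,0,0,0],[0,0,0,0],[0,0,0,0]]]' 0.7; python3 -m crank '[[[0,0,-1.5,0],[0,0,-3.5,0],[0,0,-4.5,0],[0,0,-4.5,0]]]'; python3 cc.py; python3 -c "
from h import *
go(.511,.0495,.12,-178.6)"
```

```text
t: 39.7
eef_pos: [0.5754, 0.2622, 0.0151]
ee_rot: [-3.141, 0.0, -1.567]
force: [0.1, 0.6, -0.4]
width: 0.0143
gripper_force: 30.0
t: 40.08
eef_pos: [0.5752, 0.2621, 0.015]
ee_rot: [-3.141, 0.0, -1.567]
force: [-0.7, -0.2, -0.1]
width: 0.0262
gripper_force: 0.0
t: 40.58
eef_pos: [0.5764, 0.2629, 0.1301]
ee_rot: [-3.138, 0.003, -1.567]
force: [0.3, 0.4, -0.1]
width: 0.026
gripper_force: 0.0
hue 108.0 92 [ 542. -114.] [15. 44.] 115.3 mean [ 541.6 -114.3] z 0.034
hue 31.0 91 [531. -57.] [14. 44.] 136.3 mean [530.3 -57.1] z 0.034
hue 158.0 89 [511.  49.] [44. 14.] 0.8 mean [510.5  48.7] z 0.034
at [0.5755 0.2624 0.1283] yaw -89.79 w 0.0262 -> rows [8.51 2.61 0.32] 17.76
```

```bash
python3 -m crank '[[[0.8,0.2,0,2],[1.6,0.4,0,4],[2.5,0.7,0,6],[3.5,1,0,8],[4.5,1.3,0,10],[5.5,1.6,0,12],[6.5,1.9,0,14],[7.5,2.3,0.2,16],[8.4,2.58,0.3,17.8],[8.48,2.58,0.3,17.8],[8.48,2.58,0.3,17.8]]]' 0.55; python3 -c "
from h import *
go(.511,.0495,.025,-179)"
```

```text
t: 42.0
eef_pos: [0.5115, 0.0498, 0.1194]
ee_rot: [-3.141, -0.001, -3.118]
force: [-0.4, 0.5, 0.3]
width: 0.0393
gripper_force: 0.0
at [0.5115 0.0498 0.1194] yaw -178.67 w 0.0393 -> rows [ 0.02 -0.01  3.78] 0.07
```

```bash
python3 -m crank '[[[0,0,1,0],[0,0,2,0],[0,0,3,0],[0,0,3.6,0],[0,0,3.78,0],[0,0,3.78,0],[0,0,3.78,0]]]'; python3 -m crank '[[[0,0,0,0],[0,0,0,0],[0,0,0,0],[0,0,0,0]]]' 1 30;  python3 -m crank '[[[0,0,-1,0],[0,0,-2,0],[0,0,-4,0],[0,0,-4,0],[0,0,-4,0]]]'; python3 -c "
from h import *
go(.631,.262,.12,-90)"
```

```text
t: 42.88
eef_pos: [0.5121, 0.0501, 0.0261]
ee_rot: [3.141, 0.001, -3.12]
force: [0.8, 0.2, 0.7]
width: 0.0392
gripper_force: 0.0
t: 43.38
eef_pos: [0.5115, 0.0498, 0.0255]
ee_rot: [3.142, 0.0, -3.12]
force: [-0.6, -0.1, 2.8]
width: 0.0146
gripper_force: 30.0
t: 44.0
eef_pos: [0.5111, 0.0498, 0.1251]
ee_rot: [3.141, 0.0, -3.121]
force: [0.3, 0.1, -0.0]
width: 0.0146
gripper_force: 30.0
at [0.5111 0.0498 0.1251] yaw -178.8 w 0.0146 -> rows [-4.97  8.39  0.21] -17.76
```

```bash
python3 -m crank '[[[-0.5,0.8,0,-2],[-1,1.8,0,-4],[-1.7,2.8,0,-6],[-2.3,3.9,0,-8],[-2.9,5,0,-10],[-3.5,6,0,-12],[-4.1,7,0,-14],[-4.7,7.9,0.2,-16],[-4.97,8.4,0.2,-17.8],[-4.97,8.4,0.2,-17.8],[-4.97,8.4,0.2,-17.8]]]'; python3 -m crank '[[[0,0,1,0],[0,0,2.2,0],[0,0,3.3,0],[0,0,4,0],[0,0,4.18,0],[0,0,4.18,0],[0,0,4.18,0]]]'; python3 -m crank '[[[0,0,0,0],[0,0,0,0],[0,0,0,0]]]' 0.7; python3 -m crank '[[[0,0,-1.5,0],[0,0,-3.5,0],[0,0,-4.5,0],[0,0,-4.5,0]]]'; python3 cc.py; python3 -c "
from h import *
go(.531,-.057,.12,136.3-180)"
```

```text
t: 45.38
eef_pos: [0.6305, 0.2617, 0.119]
ee_rot: [3.14, -0.001, -1.57]
force: [-0.1, -0.5, -0.7]
width: 0.0143
gripper_force: 30.0
t: 46.25
eef_pos: [0.6319, 0.2628, 0.017]
ee_rot: [-3.14, 0.001, -1.567]
force: [-0.3, 0.2, -0.5]
width: 0.0145
gripper_force: 30.0
t: 46.62
eef_pos: [0.6313, 0.2625, 0.0161]
ee_rot: [-3.141, 0.0, -1.567]
force: [0.0, 0.3, -0.0]
width: 0.0261
gripper_force: 0.0
t: 47.12
eef_pos: [0.6325, 0.2632, 0.1314]
ee_rot: [-3.137, 0.003, -1.567]
force: [-0.3, -0.4, 0.7]
width: 0.0262
gripper_force: 0.0
hue 108.0 91 [ 542. -114.] [15. 44.] 115.4 mean [ 541.6 -114.3] z 0.034
hue 31.0 90 [531. -57.] [14. 45.] 136.1 mean [530.4 -56.8] z 0.034
at [0.6315 0.2627 0.1294] yaw -89.79 w 0.0259 -> rows [12.77  4.07  0.35] -9.22
```

```bash
python3 -m crank '[[[1,0.3,-0.5,0],[2.5,0.8,-0.5,-1],[4.2,1.4,-0.5,-2],[5.9,1.9,-0.5,-3.5],[7.6,2.4,-0.5,-5],[9.3,3,-0.5,-6.5],[11,3.5,0,-8],[12.3,3.9,0.3,-9.2],[12.75,4.05,0.33,-9.2],[12.75,4.05,0.33,-9.2],[12.75,4.05,0.33,-9.2]]]' 0.55; python3 -c "
from h import *
go(.531,-.057,.025,-43.8)"
```

```text
t: 48.55
eef_pos: [0.5316, -0.0562, 0.1203]
ee_rot: [-3.141, -0.0, -0.765]
force: [-0.6, -0.4, 0.5]
width: 0.0395
gripper_force: 0.0
at [ 0.5316 -0.0562  0.1203] yaw -43.81 w 0.0395 -> rows [0.   0.04 3.81] -0.0
```

```bash
python3 -m crank '[[[0,0.02,1,0],[0,0.02,2,0],[0,0.02,3,0],[0,0.02,3.6,0],[0,0.02,3.8,0],[0,0.02,3.8,0],[0,0.02,3.8,0]]]'; python3 -m crank '[[[0,0,0,0],[0,0,0,0],[0,0,0,0],[0,0,0,0]]]' 1 30;  python3 -m crank '[[[0,0,-1,0],[0,0,-2,0],[0,0,-4,0],[0,0,-4,0],[0,0,-4,0]]]'; python3 -c "
from h import *
go(.575,.314,.125,-90)"
```

```text
t: 49.42
eef_pos: [0.5315, -0.0569, 0.0259]
ee_rot: [-3.14, -0.001, -0.764]
force: [-0.4, -0.2, 0.3]
width: 0.0395
gripper_force: 0.0
t: 49.92
eef_pos: [0.531, -0.0571, 0.0253]
ee_rot: [-3.141, -0.0, -0.764]
force: [0.0, 0.5, 2.1]
width: 0.0147
gripper_force: 30.0
t: 50.55
eef_pos: [0.5305, -0.0571, 0.1249]
ee_rot: [-3.141, 0.0, -0.765]
force: [-0.9, 0.0, -0.7]
width: 0.0147
gripper_force: 30.0
at [ 0.5305 -0.0571  0.1249] yaw -43.8 w 0.0147 -> rows [ -8.99 -11.94   0.  ] 9.24
```

```bash
python3 -m crank '[[[-0.7,-0.9,0,0],[-1.8,-2.4,0,1],[-2.9,-3.9,0,2.5],[-4,-5.4,0,4],[-5.1,-6.9,0,5.5],[-6.3,-8.4,0,7],[-7.5,-10,0,8.2],[-8.6,-11.4,0,9.2],[-8.99,-11.94,0,9.2],[-8.99,-11.94,0,9.2],[-8.99,-11.94,0,9.2]]]'; python3 -m crank '[[[0,0,1,0],[0,0,2.2,0],[0,0,3.5,0],[0,0,4.2,0],[0,0,4.38,0],[0,0,4.38,0],[0,0,4.38,0]]]'; python3 -m crank '[[[0,0,0,0],[0,0,0,0],[0,0,0,0]]]' 0.7; python3 -m crank '[[[0,0,-1.5,0],[0,0,-3.5,0],[0,0,-4.5,0],[0,0,-4.5,0]]]'; python3 cc.py; python3 -c "
from h import *
go(.5415,-.114,.12,115.3-180)"
```

```text
t: 51.92
eef_pos: [0.5747, 0.3127, 0.1242]
ee_rot: [3.14, -0.001, -1.567]
force: [-0.6, -0.3, -0.2]
width: 0.0151
gripper_force: 30.0
t: 52.8
eef_pos: [0.5758, 0.3144, 0.0168]
ee_rot: [-3.14, 0.001, -1.567]
force: [-0.6, -0.3, -0.1]
width: 0.0146
gripper_force: 30.0
t: 53.18
eef_pos: [0.5752, 0.314, 0.0158]
ee_rot: [-3.141, 0.0, -1.567]
force: [0.5, -0.4, 0.4]
width: 0.0261
gripper_force: 0.0
t: 53.68
eef_pos: [0.5763, 0.3149, 0.131]
ee_rot: [-3.138, 0.003, -1.567]
force: [-0.1, 1.0, 0.2]
width: 0.0266
gripper_force: 0.0
hue 109.0 92 [ 542. -114.] [15. 44.] 115.5 mean [ 541.7 -114.3] z 0.034
at [0.5754 0.3143 0.1291] yaw -89.79 w 0.0264 -> rows [17.13  1.42  0.33] -5.02
```

```bash
python3 -m crank '[[[1,0.1,-0.5,0],[2.8,0.2,-0.5,-0.5],[4.9,0.4,-0.5,-1],[7,0.6,-0.5,-1.5],[9.1,0.8,-0.5,-2],[11.2,1,-0.5,-3],[13.3,1.1,-0.3,-4],[15.4,1.3,0.1,-5],[16.8,1.4,0.3,-5],[17.12,1.42,0.3,-5],[17.12,1.42,0.3,-5],[17.12,1.42,0.3,-5]]]' 0.55; python3 -c "
from h import *
go(.5415,-.114,.025,-64.6)"
```

```text
t: 55.22
eef_pos: [0.5413, -0.1136, 0.1206]
ee_rot: [-3.141, -0.0, -1.13]
force: [-0.4, 0.7, -0.2]
width: 0.0397
gripper_force: 0.0
at [ 0.5413 -0.1136  0.1206] yaw -64.75 w 0.0397 -> rows [ 0.02 -0.    3.83] -0.03
```

```bash
python3 -m crank '[[[0,0,1,0],[0,0,2,0],[0,0,3,0],[0,0,3.6,0],[0,0,3.82,0],[0,0,3.82,0],[0,0,3.82,0]]]'; python3 -m crank '[[[0,0,0,0],[0,0,0,0],[0,0,0,0],[0,0,0,0]]]' 1 30;  python3 -m crank '[[[0,0,-1,0],[0,0,-2,0],[0,0,-4,0],[0,0,-4,0],[0,0,-4,0]]]'; python3 -c "
from h import *
go(.631,.314,.125,-90)"
```

```text
t: 56.1
eef_pos: [0.5419, -0.1141, 0.0259]
ee_rot: [-3.14, -0.001, -1.131]
force: [0.4, -0.3, 0.1]
width: 0.0392
gripper_force: 0.0
t: 56.6
eef_pos: [0.5414, -0.1142, 0.0253]
ee_rot: [-3.141, -0.0, -1.131]
force: [-0.8, -0.5, 2.2]
width: 0.0141
gripper_force: 30.0
t: 57.22
eef_pos: [0.5409, -0.1141, 0.1249]
ee_rot: [-3.141, 0.0, -1.131]
force: [-0.3, 0.0, -1.2]
width: 0.0145
gripper_force: 30.0
at [ 0.5409 -0.1141  0.1249] yaw -64.81 w 0.0145 -> rows [-13.96 -10.55   0.  ] 5.04
```

```bash
python3 -m crank '[[[-0.8,-0.6,0,0],[-2.2,-1.7,0,0.5],[-3.8,-2.9,0,1],[-5.4,-4.1,0,2],[-7,-5.3,0,3],[-8.6,-6.5,0,4],[-10.2,-7.7,0,5],[-11.8,-8.9,0,5],[-13.3,-10.05,0,5],[-13.96,-10.55,0,5],[-13.96,-10.55,0,5],[-13.96,-10.55,0,5]]]'; python3 -m crank '[[[0,0,1,0],[0,0,2.2,0],[0,0,3.5,0],[0,0,4.2,0],[0,0,4.38,0],[0,0,4.38,0],[0,0,4.38,0]]]'; python3 -m crank '[[[0,0,0,0],[0,0,0,0],[0,0,0,0]]]' 0.7; python3 -m crank '[[[0,0,-1.5,0],[0,0,-3.5,0],[0,0,-6.5,0],[0,0,-7.5,0],[0,0,-7.5,0]]]'; python3 -c "
from h import *
go(.598,-.285,.205,178.3)"
```

```text
t: 58.72
eef_pos: [0.6306, 0.3128, 0.1241]
ee_rot: [3.14, -0.001, -1.568]
force: [0.1, 0.2, 0.2]
width: 0.0145
gripper_force: 30.0
t: 59.6
eef_pos: [0.6319, 0.3143, 0.017]
ee_rot: [-3.14, 0.001, -1.567]
force: [0.5, -0.3, -0.9]
width: 0.0144
gripper_force: 30.0
t: 59.98
eef_pos: [0.6312, 0.314, 0.0158]
ee_rot: [-3.141, 0.0, -1.567]
force: [-0.3, 0.0, -0.3]
width: 0.0263
gripper_force: 0.0
t: 60.6
eef_pos: [0.6328, 0.3149, 0.2078]
ee_rot: [-3.136, 0.004, -1.567]
force: [-0.3, 0.1, -0.9]
width: 0.0263
gripper_force: 0.0
at [0.6328 0.3149 0.2078] yaw -89.77 w 0.0263 -> rows [23.99  1.49 -0.  ] 18.39
```

```bash
python3 -m crank '[[[1,0.1,0,1.8],[3,0.2,0,3.6],[5.2,0.4,0,5.4],[7.4,0.5,0,7.2],[9.6,0.6,0,9],[11.8,0.8,0,10.8],[14,0.9,0,12.6],[16.2,1,0,14.4],[18.4,1.2,0,16.2],[20.4,1.3,0,18.4],[22.4,1.4,0,18.4],[23.99,1.49,0,18.4]]]' 0
python3 - <<'E'
from h import *
p,d=arm.grab_frame("scene")
cv2.imwrite("pics/s6.png",cv2.resize(p[150:330,180:480,::-1],None,fx=2.6,fy=2.6,interpolation=cv2.INTER_CUBIC))
go(.598,-.285,.065,178.3)
E
```

```text
t: 62.1
eef_pos: [0.5953, -0.2877, 0.2018]
ee_rot: [3.141, -0.002, 3.109]
force: [-0.1, 0.0, -0.2]
width: 0.0873
gripper_force: 0.0
at [ 0.5947 -0.2914  0.2015] yaw 178.07 w 0.0876 -> rows [-0.14  0.26  5.46] -0.05
```

View pics/s6.png

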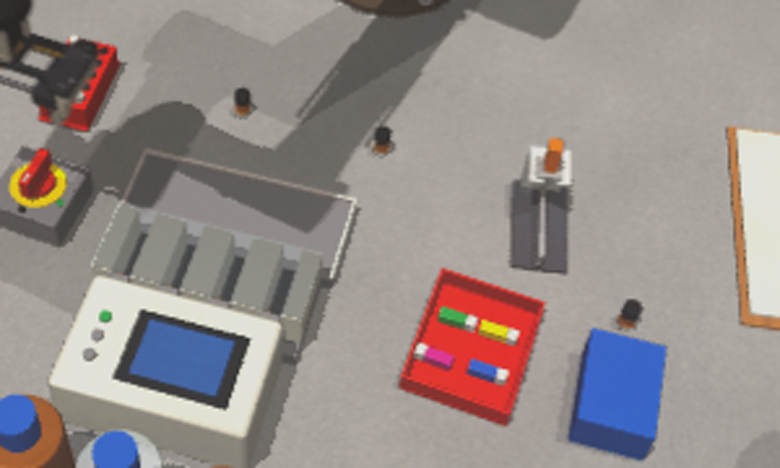

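All four cuvettes are in the tray, around (465,340), the pick is on its fork at (545,190), and the deck and lanes are empty. Now I turn the isolator back on.

```bash
python3 -m crank '[[[0,0,0,0],[0,0,0,0],[0,0,0,0]]]'; python3 -c "
from h import *
go(.598,-.285,.065,178.3)"
```

```text
t: 62.52
eef_pos: [0.5963, -0.285, 0.203]
ee_rot: [3.141, -0.0, 3.112]
force: [-0.4, -0.1, -0.2]
width: 0.0878
gripper_force: 0.0
at [ 0.5963 -0.285   0.203 ] yaw 178.29 w 0.0878 -> rows [-0.07 -0.    5.52] -0.0
```

```bash
python3 -m crank '[[[-0.05,0,1.5,-0.2],[-0.05,0,3,-0.2],[-0.05,0,4.5,-0.2],[-0.05,0,5.45,-0.2],[-0.05,0,5.45,-0.2],[-0.05,0,5.45,-0.2]]]' && python3 -m crank '[[[0,0,0,0],[0,0,0,0],[0,0,0,0],[0,0,0,0],[0,0,0,0],[0,0,0,0],[0,0,0,0],[0,0,0,0],[0,0,0,0],[0,0,0,0]]]' 1 30; python3 -m crank '[[[0,0,0,-1.5],[0,0,0,-3],[0,0,0,-4.5],[0,0,0,-6],[0,0,0,-7.5],[0,0,0,-9],[0,0,0,-10.5],[0,0,0,-12],[0,0,0,-13.4],[0,0,0,-14.2],[0,0,0,-14.6],[0,0,0,-14.6]]]'; python3 -c "
from h import *
print(arm.get_state()['moment']);go(.598,-.285,.065,178.3)"
```

```text
t: 63.28
eef_pos: [0.5984, -0.2858, 0.0681]
ee_rot: [-3.141, 0.001, 3.129]
force: [-0.3, 0.0, -0.6]
width: 0.0878
gripper_force: 0.0
t: 64.53
eef_pos: [0.5974, -0.2852, 0.0668]
ee_rot: [3.141, -0.0, 3.128]
force: [-0.0, 4.7, 0.9]
width: 0.014
gripper_force: 30.0
t: 66.03
eef_pos: [0.598, -0.2863, 0.0668]
ee_rot: [-3.14, 0.0, -1.882]
force: [4.1, -2.3, -3.3]
width: 0.0148
gripper_force: 31.5
[-0.54174621 -1.2107038  -0.79752973]
at [ 0.598  -0.2863  0.0668] yaw -107.86 w 0.0148 -> rows [-0.05  0.02  0.07] 14.77
```

```bash
python3 -m crank '[[[0,0,0,0.3],[0,0,0,0.8],[0,0,0,0.8],[0,0,0,0.8],[0,0,0,0.8]]]' 0 && python3 -m crank '[[[0,0,-1.5,0],[0,0,-3.5,0],[0,0,-5.5,0],[1.5,-0.7,-6,0],[3.5,-1.6,-6,0],[5.5,-2.5,-6,0],[7.5,-3.4,-6,0],[7.5,-3.4,-6,0],[7.5,-3.4,-6,0]]]'
python3 - <<'E'
from h import *
print(arm.get_state()["eef_pos"])
p,d=arm.grab_frame("top");P=cloud("top",d)
h=cv2.cvtColor(p,cv2.COLOR_RGB2HSV);m=np.zeros(d.shape,bool);m[145:205,370:425]=1
m&=((h[...,0]>168)|(h[...,0]<8))&(h[...,1]>140)&(P[...,2]>.065)&(P[...,2]<.1)
q=P[m]*1000;print(len(q),cv2.minAreaRect(q[:,:2].astype(np.float32)))
cv2.imwrite("pics/end.png",p[:,:,::-1])
E
```

```text
t: 66.65
eef_pos: [0.5973, -0.286, 0.0668]
ee_rot: [3.141, -0.0, -1.951]
force: [-0.4, 0.1, 0.4]
width: 0.059
gripper_force: 0.0
t: 67.78
eef_pos: [0.6064, -0.4918, 0.2161]
ee_rot: [3.141, 0.0, -1.952]
force: [-0.6, -0.1, -0.3]
width: 0.0874
gripper_force: 0.0
[ 0.60635194 -0.49181473  0.21607851]
117 ((600.8469848632812, -285.8835754394531), (58.098941802978516, 22.603408813476562), 66.7999038696289)
```

View pics/end.png

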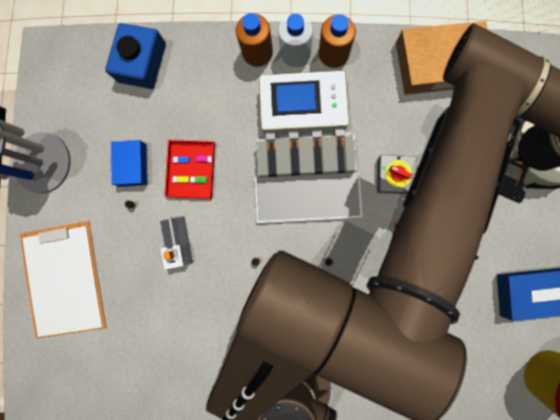

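The final view shows the isolator bar back at the green dot (398,173), all four cuvettes in the tray (190,170), the pick on its rest (172,245) and the lanes empty.

```bash
python3 -c "
from station import arm
print(arm.job_done())"
```

```text
the job is handed in; nothing more can be done
None
```

The job is handed in: all four cuvettes were hooked out with the isolator off and are in the red tray, the pick hangs on its fork, and the isolator is turned back on to its stop.

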